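# Close up the vial transport box

### The job

Pushing only with the fingertips, fold the upright metal retainer flap of the open sample box all the way down over the vials first, and only then swing the box's hinged lid fully shut over it. Nothing is to be gripped or lifted: leave the vials, the orange tip box, the beaker and the bottle where they stand, and finish clear of everything.

Things in the scene. Friction and masses are not known exactly. Their poses are not given: they have to be found in the camera images.
- box: White open plastic box, fixed to the bench, 180 x 190 x 85 mm (its x, y, z), walls 7 mm. Origin: centre of its underside; z up. The lid is hinged along its +y rim, the flap just inside its -y wall; both hinge lines run parallel to its x axis.
- flap (a joint): Angle of the retainer flap, rad: 0 = folded flat and level inside the box mouth (a stop), about 1.57 = upright; at the start 1.35 to 1.65. The hinge is stiff: the flap stays where it is left and takes about 1 to 2 N at its free edge. It folds towards the box's +y.
- flap_hinge (a point): Middle of the flap's hinge line, in the plane of its under (inner) face: at x 0, y -79, z 68 mm in the box frame, 17 mm below the rim.
- flap_edge (a point): Aluminium flap, 144 mm wide along the box's x, 125 mm from hinge to free edge, 5 mm thick (all on the outer side, which faces up once folded). This point: middle of its free edge, mid-thickness; moves with the flap. Its own axes: y from hinge to free edge, z out of the outer (upper when folded) face.
- lid (a joint): Angle of the lid, rad: 0 = fully shut on the rim (a stop), 1.57 = upright; at the start 1.6 to 1.75, leaning a little outwards. The hinge is stiff: the lid stays where it is left and takes about 2 to 3 N at its free edge. It swings towards the box's -y to shut.
- lid_hinge (a point): Middle of the lid's hinge line, in the plane of its inner face: at x 0, y +95, z 85.5 mm in the box frame.
- lid_edge (a point): White lid, 180 mm wide along the box's x, 190 mm from hinge to free edge, 12 mm thick (all on the outer side, the top once shut), with a 6 mm grey pad inside. This point: middle of its free edge, mid-thickness; moves with the lid. Its own axes: -y from hinge to free edge, z out of the outer (upper when shut) face.
- vial0_center (a point): Centre (half-way up) of a small amber vial with black cap, 24 mm across, 50 mm high, standing loose in the grey rack in the box, its top 57 mm above the bench, 11 mm under the folded flap. To be left in place.
- vial1_center (a point): Centre (half-way up) of a small amber vial with black cap, 24 mm across, 50 mm high, standing loose in the grey rack in the box, its top 57 mm above the bench, 11 mm under the folded flap. To be left in place.
- vial2_center (a point): Centre (half-way up) of a small amber vial with black cap, 24 mm across, 50 mm high, standing loose in the grey rack in the box, its top 57 mm above the bench, 11 mm under the folded flap. To be left in place.
- tipbox_center (a point): Centre of the orange pipette tip box, 85 x 115 x 55 mm (tips stand up 6 mm more), loose on the bench. Bystander.
- beaker_center (a point): Centre of a white open beaker, 60 mm across, 75 mm high, loose on the bench. Bystander.
- bottle_center (a point): Centre of a reagent bottle with blue cap, 60 mm across, 130 mm high, loose on the bench. Bystander.

How it is judged (in metres and radians):
On the way, in this order (a step that is already met when the one before it is completed fails the run):
1. the flap is folded all the way down, the lid still open (value of joint flap below 0.08 rad and value of joint lid above 0.6 rad), for 0.2 s.
2. the lid is swung fully shut over the folded flap (value of joint lid below 0.05 rad and value of joint flap below 0.08 rad), for 0.2 s.
At the end, for the whole second after the job is handed in: The flap lies folded down (within 0.08 rad of its stop), the lid is shut over it and still (within 0.05 rad of its stop), and vials, tip box, beaker and bottle stand within 20 mm of where they were (all of step 2 and velocity of joint lid between -0.05 and 0.05 rad/s and distance of each of vial0_center, vial1_center, vial2_center, tipbox_center, beaker_center, bottle_center from where it was at the start of the episode below 0.02 m); the robot touches nothing.
It fails at once if the lid is swung down towards the box while the flap is not yet folded down (value of joint lid below 0.6 rad and value of joint flap above 0.3 rad).
It fails at once if a vial is lifted or pushed out of its place (distance of any of vial0_center, vial1_center, vial2_center from where it was at the start of the episode above 0.02 m).
It fails at once if the tip box is knocked or carried away (distance of tipbox_center from where it was at the start of the episode above 0.02 m).
It fails at once if the beaker is knocked or carried away (distance of beaker_center from where it was at the start of the episode above 0.02 m).
It fails at once if the bottle is knocked or carried away (distance of bottle_center from where it was at the start of the episode above 0.02 m).
It also fails if it takes over 54 s, if anything falls off the work surface, if the arm or the gripper's body presses on something with over 40 N, if the wrist force passes 120 N, or if a joint passes its speed limit or range.

### The arm

A 6-joint arm with a two-finger parallel gripper is mounted at the origin on the work surface. World frame = base frame: x ahead of the robot, y to its left, z up, the work surface at z = 0. Lengths are in mm, angles in degrees, forces in N, time in s.
With the tool pointing down it reaches from about 350 to 975 mm from the base axis. Payload 4.9 kg.
Tool frame: the origin (TCP) lies on the centre line of the jaws, within the pads' length; the fingertips stand 8 mm ahead of it and the grasp point (between the pads) lies 11 mm behind it; z points along the fingers, y is the line along which they close (so a half turn about z gives the same grasp; the last joint's range is limited). The gripper opens to 85 mm and grips with 20 to 120 N. Pads are 22 mm wide; open, the fingers measure 114 mm over their backs; the gripper's body (76 mm by 85 mm) begins 54 mm behind the grasp point. The pads swing forward as they close: fully open they stand 13 mm farther back than shut.
Start: joints at [-75.459, 3.019, 92.412, -0, 84.569, -6.818], TCP at [227.634, -582.052, 239.304] pointing down, gripper open.
Joint ranges: [-172.51, 172.51], [-57.92, 126.97], [3.15, 148.05], [-58.71, 238.71], [5.1, 150.11], [-179.66, 179.66]. Speed limits (degrees/s): [147.25, 147.25, 180, 180, 180, 180].

### API

Orientations are given as a 3x3 rotation matrix whose columns are the frame's x, y, z axes.
In Python, from cell import * gives the robot as it stands.
- The arm moves only by the shell command python3 -m pendant 'ROWS'. ROWS is JSON, a list of rows, each an object with "grip": the finger opening in mm, from 0 to 85.4; "xyz": the shift along the tool's x, y, z in mm, a list of three; "spin": the turn about the tool's z in degrees. A call has 1 to 20 rows; each row shifts and turns the commanded pose from where the row before left it, along the tool's axes as they then stand; what a row does not reach is not made up. A row lasts 1/12 s, in which the tool goes at most 41.7 mm and 7.16 degrees, less where a joint would pass 70% of its speed; a pose out of reach is approached as far as the arm can. A call with a gripper value outside its range is refused whole. The fingers move at their own pace and stop on an object; the grip force is fixed at half the most. Time passes only in rows, so rows that do not move let the fingers close. It gives the time, the measured TCP pose, the force, the opening and the grip force at its end, in the units of the state.
- get_obs(): the state, without advancing time (a new reading comes with each control period).
- read_camera(name): name is "scene" or "side" or "wrist"; returns the picture (420x560x3 uint8, red, green, blue); there is no depth.
- camera_model(name): a dict with "fx", "fy", "cx", "cy" (pixels), "R" (3x3) and "t" (3): a world point X has camera coordinates R X + t. Camera axes: x right, y down, z forward; pixel columns grow to the right and rows downward; lengths in mm; the calibration is good to about 2 mm. A picture is of the moment at which its call begins: read the wrist's pose just before it. camera_model takes no time and is no camera call; for the wrist camera it gives the pose at the moment of the call.
- hand_in(): hands the job in; it is judged then, once.
The state is a dict: "time": time; "qpos": joint angles; "qvel": joint speeds; "joint_efforts": joint torques, N m; "position": TCP position; "eef_rot": TCP orientation; "contact_force": force on the tool from outside, world axes, zero at the start; "torque": the same for the moment, N m; "grip_width": opening from 0.0 (shut) to 1.0 (fully open); "gripper_force": force on a finger pad.
Only numpy, scipy, OpenCV 4.12 (cv2) and the standard library are available. Lean on these libraries where they do the work, as an engineer would, in place of code of your own. Each camera call takes 0.05 s, during which the arm holds its last target. There are 200 camera calls.

## Working session

There is one attempt and no reset: what is moved stays moved. The work goes in short steps, Python scripts to look and compute and a shell command to move; the robot and the scene stay as the last step left them, time stands still between calls to the robot, and variables do not carry over. Pictures are saved under pics/ and viewed, at most 10 in all, crops included, and the job is handed in when it is done.

```bash
mkdir -p pics; python3 - <<'E'
from cell import *
import cv2,numpy as np
o=get_obs();print(o['time'],o['position'],o['eef_rot'],o['grip_width'])
for n in['scene','side']:
    cv2.imwrite(f'pics/{n}0.png',cv2.cvtColor(read_camera(n),cv2.COLOR_RGB2BGR))
    m=camera_model(n);print(n,m)
E
```

```text
0.0 [ 227.48752216 -581.47995969  238.06674288] [[ 9.31315669e-01  3.64212633e-01 -5.32012608e-04]
 [ 3.64212953e-01 -9.31313601e-01  1.97520634e-03]
 [ 2.23924527e-04 -2.03330650e-03 -9.99997908e-01]] 0.9996021026264901
scene {'fx': 398.40883197740163, 'fy': 398.40883197740163, 'cx': 277.39935519079916, 'cy': 200.65241764489153, 'R': array([[-0.88615688,  0.46294349, -0.02023161],
       [ 0.34555187,  0.6310978 , -0.69448503],
       [-0.3087392 , -0.62241376, -0.71922265]]), 't': array([ 568.02519595, -108.6995864 ,  859.12945654])}
side {'fx': 510.2453361015762, 'fy': 510.2453361015762, 'cx': 282.5890803328873, 'cy': 198.9884868224692, 'R': array([[ 0.93993237, -0.34126372, -0.00813716],
       [-0.24965345, -0.67096504, -0.69819702],
       [ 0.23280956,  0.65828945, -0.71585942]]), 't': array([-565.94569626,  176.02952085,  931.29390753])}
```

View pics/scene0.png

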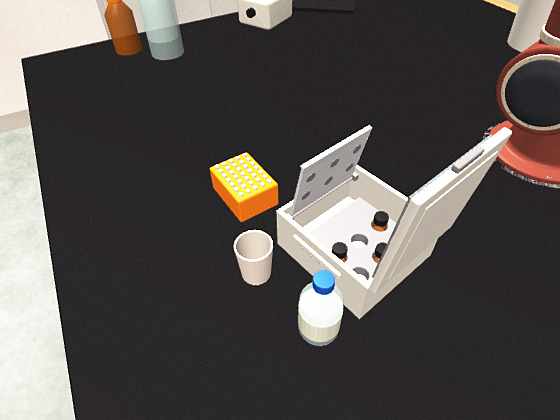

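View pics/side0.png

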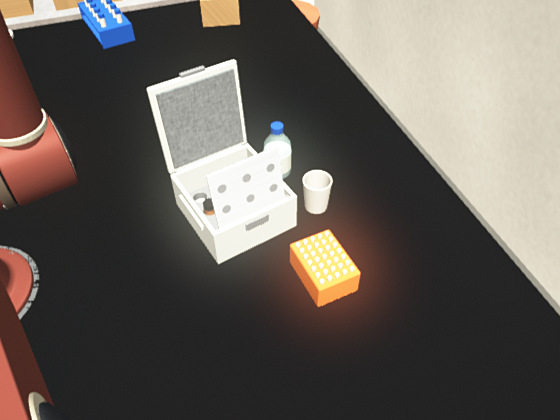

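```bash
python3 - <<'E'
import cv2
a=cv2.imread('pics/side0.png')[50:270,140:370];b=cv2.imread('pics/scene0.png')[115:355,200:520]
cv2.imwrite('pics/sidec.png',cv2.resize(a,None,fx=2.6,fy=2.6,interpolation=2))
cv2.imwrite('pics/scenec.png',cv2.resize(b,None,fx=2.5,fy=2.5,interpolation=2))
E
```

```text
(no output)
```

View pics/sidec.png

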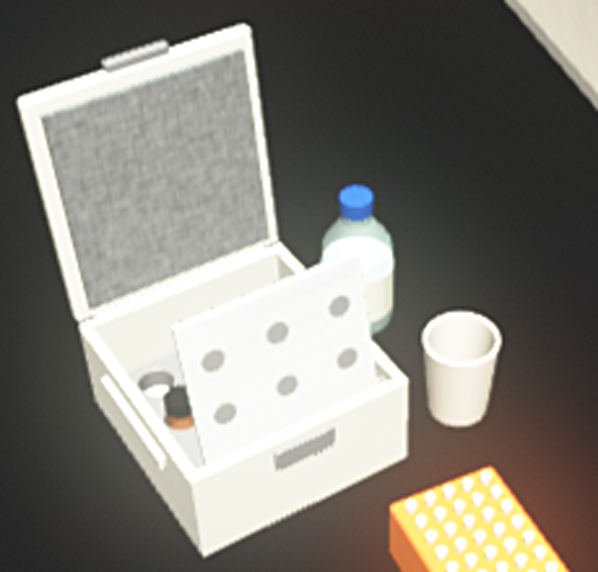

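View pics/scenec.png

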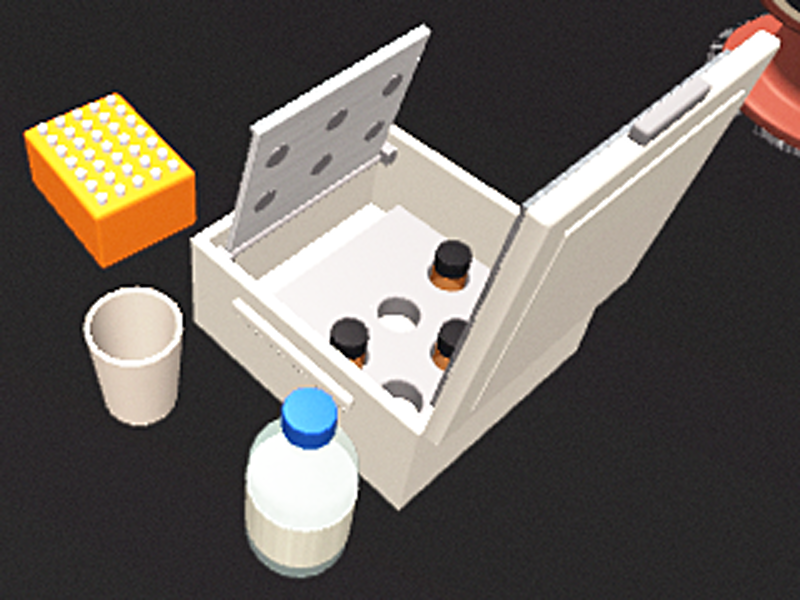

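```bash
cat > h.py <<'E'
from cell import *
import numpy as np
from scipy.optimize import least_squares
S=lambda u,v:('side',140+(u+.5)/2.6-.5,50+(v+.5)/2.6-.5)
C=lambda u,v:('scene',200+(u+.5)/2.5-.5,115+(v+.5)/2.5-.5)
M={n:camera_model(n) for n in('side','scene')}
def proj(n,X):
    m=M[n];c=m['R']@X+m['t'];return np.array([m['fx']*c[0]/c[2]+m['cx'],m['fy']*c[1]/c[2]+m['cy']])
def flap(x,d,h,a): # d along flap, h out of outer face
    return np.array([x,-79+d*np.cos(a)-h*np.sin(a),68+d*np.sin(a)+h*np.cos(a)])
def lid(x,d,h,a):
    return np.array([x,95-d*np.cos(a)+h*np.sin(a),85.5+d*np.sin(a)+h*np.cos(a)])
def W(p,b):
    c,s=np.cos(p[2]),np.sin(p[2]);return np.array([p[0]+c*b[0]-s*b[1],p[1]+s*b[0]+c*b[1],b[2]])
E
python3 - <<'E'
from h import *
A=np.array
obs=[(S(206,556),lambda p:A([-90,-95,0])),(S(408,381),lambda p:A([90,-95,85])),(S(405,457),lambda p:A([90,-95,0])),
(S(193,478),lambda p:A([-90,-95,85])),
(S(19,98),lambda p:lid(-90,190,0,p[4])),(S(175,327),lambda p:flap(-72,125,5,p[3])),(S(360,262),lambda p:flap(72,125,5,p[3])),
(C(400,508),lambda p:A([90,95,0])),(C(193,240),lambda p:A([90,-95,85])),(C(196,325),lambda p:A([90,-95,0])),
(C(257,133),lambda p:flap(72,125,0,p[3])),(C(428,33),lambda p:flap(-72,125,0,p[3])),
(C(541,225),lambda p:lid(90,190,12,p[4])),(C(525,207),lambda p:lid(90,190,0,p[4])),(C(778,40),lambda p:lid(-90,190,12,p[4]))]
f=lambda p:np.concatenate([proj(o[0],W(p,g(p)))-o[1:] for o,g in obs])
best=min((least_squares(f,[400,-300,y,1.5,1.7],loss='soft_l1') for y in(-2,-1,0,1,2,3)),key=lambda r:r.cost)
p=best.x;print(p,np.degrees(p[2]));print(f(p).reshape(-1,2).round(1))
np.save('p.npy',p)
def tri(name,obs):
    r=least_squares(lambda X:np.concatenate([proj(o[0],X)-o[1:] for o in obs]),[400,-300,50]);X=r.x
    c,s=np.cos(p[2]),np.sin(p[2]);d=X-[p[0],p[1],0];print(name,X.round(),'box frame',(c*d[0]+s*d[1]).round(),(-s*d[0]+c*d[1]).round(),r.cost)
tri('bottle top',[S(356,193),C(310,400)]);tri('beaker top',[S(461,337),C(134,322)])
tri('tipbox c1',[S(491,468),C(25,132)]);tri('tip c2',[S(392,507),C(100,212)])
for n,X in[('flapedge',flap(0,125,2.5,p[3])),('lidedge',lid(0,190,6,p[4])),('lidhinge',lid(0,0,0,0)),('fh',flap(0,0,0,0))]:print(n,W(p,X).round(1))
E
```

```text
[5.07971204e+02 2.73671065e+01 2.14536696e-01 1.38911737e+00
 1.65973667e+00] 12.2920472577307
[[-0.6 -0.4]
 [ 0.6 -0.4]
 [ 1.3 -0.4]
 [-0.3  0.8]
 [ 2.5  2.4]
 [ 0.6  1. ]
 [ 1.2 -3.6]
 [-0.3  2.1]
 [-0.2 -0.1]
 [-0.4 -1.2]
 [ 0.6 -0.1]
 [ 1.7 -1.2]
 [ 2.4 -0.1]
 [-1.2 -0.4]
 [ 3.2 -0.3]]
bottle top [634. 118. 135.] box frame 143.0 62.0 0.3169244072912103
beaker top [674. -10.  77.] box frame 155.0 -72.0 0.35493716480757526
tipbox c1 [ 656. -166.  101.] box frame 104.0 -221.0 203.42855923103392
tip c2 [ 610. -131.   34.] box frame 66.0 -176.0 376.7530149887611
flapedge [520.5 -30.2 191.4]
lidedge [482.9 142.5 274.2]
lidhinge [487.7 120.2  85.5]
fh [524.8 -49.8  68. ]
```

```bash
python3 -m pendant '[{"grip":0,"xyz":[0,0,0],"spin":4.5},{"grip":0,"xyz":[0,0,0],"spin":4.5},{"grip":0,"xyz":[27,-27,0],"spin":0},{"grip":0,"xyz":[27,-27,0],"spin":0},{"grip":0,"xyz":[27,-27,0],"spin":0},{"grip":0,"xyz":[27,-27,0],"spin":0},{"grip":0,"xyz":[27,-27,0],"spin":0},{"grip":0,"xyz":[27,-27,0],"spin":0},{"grip":0,"xyz":[27,-27,0],"spin":0},{"grip":0,"xyz":[27,-27,0],"spin":0},{"grip":0,"xyz":[27,-27,0],"spin":0},{"grip":0,"xyz":[27,-27,0],"spin":0},{"grip":0,"xyz":[27,-27,0],"spin":0},{"grip":0,"xyz":[27,-27,0],"spin":0},{"grip":0,"xyz":[27,-27,0],"spin":0},{"grip":0,"xyz":[27,-27,0],"spin":0},{"grip":0,"xyz":[0,0,0],"spin":0},{"grip":0,"xyz":[0,0,0],"spin":0}]'
cat >> h.py <<'E'
def st():
    p=np.load('p.npy');o=get_obs();R=o['eef_rot'];c,s=np.cos(p[2]),np.sin(p[2]);d=o['position']-[p[0],p[1],0]
    print('t',o['time'],'box',np.round([c*d[0]+s*d[1],-s*d[0]+c*d[1],d[2]],1),'yawerr',round(np.degrees(np.arctan2(R[1,0],R[0,0])-p[2]),2),'F',np.round(o['contact_force'],1),'q',np.round(np.degrees(o['qpos']) if max(abs(o['qpos']))<4 else o['qpos'],0))
E
python3 - <<'E'
from h import *;import cv2
st();cv2.imwrite('pics/side1.png',cv2.cvtColor(read_camera('side'),cv2.COLOR_RGB2BGR)[20:320,60:460])
E
```

```text
time: 1.6
position: [516.3, -130.1, 238.7]
eef_rot: [[0.976, 0.218, -0.001], [0.218, -0.976, 0.0], [-0.001, -0.001, -1.0]]
contact_force: [0.2, -0.7, -0.6]
grip_width: -0.001
gripper_force: 0.0
t 1.6 box [ -25.4 -155.6  238.7] yawerr 0.29 F [ 0.2 -0.7 -0.6] q [-22. -10. 105.  -0.  85.  55.]
```

View pics/side1.png

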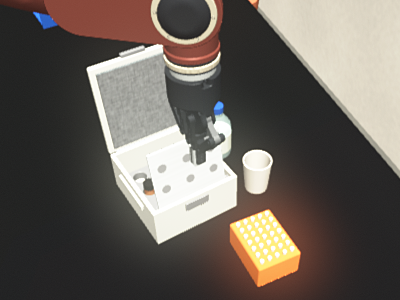

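```bash
python3 -m pendant '[{"grip":0,"xyz":[12,-15,20],"spin":0.3},{"grip":0,"xyz":[13,-15,20],"spin":0},{"grip":0,"xyz":[0,0,20],"spin":0},{"grip":0,"xyz":[0,-15,0],"spin":0},{"grip":0,"xyz":[0,-15,0],"spin":0},{"grip":0,"xyz":[0,-8,0],"spin":0},{"grip":0,"xyz":[0,0,0],"spin":0},{"grip":0,"xyz":[0,0,0],"spin":0}]'; python3 -c "
from h import *;st()"
python3 -m pendant '[{"grip":0,"xyz":[0,-8,0],"spin":0},{"grip":0,"xyz":[0,-10,2],"spin":0},{"grip":0,"xyz":[0,-10,2],"spin":0},{"grip":0,"xyz":[0,0,0],"spin":0},{"grip":0,"xyz":[0,0,0],"spin":0}]'; python3 - <<'E'
from h import *;import cv2
st();cv2.imwrite('pics/side2.png',cv2.cvtColor(read_camera('side'),cv2.COLOR_RGB2BGR)[20:320,60:460])
E
```

```text
time: 2.32
position: [526.7, -60.2, 181.1]
eef_rot: [[0.978, 0.209, 0.003], [0.209, -0.978, -0.001], [0.003, 0.002, -1.0]]
contact_force: [-0.3, -0.5, 0.2]
grip_width: 0.002
gripper_force: 0.0
t 2.3167 box [ -0.4 -89.5 181.1] yawerr -0.2 F [-0.3 -0.5  0.2] q [-15.  -8. 108.  -0.  79.  63.]
time: 2.73
position: [519.9, -32.0, 175.0]
eef_rot: [[0.978, 0.21, -0.001], [0.21, -0.978, 0.0], [-0.001, -0.0, -1.0]]
contact_force: [0.3, -0.6, 0.1]
grip_width: -0.002
gripper_force: 0.0
t 2.7333 box [ -1.  -60.5 175. ] yawerr -0.16 F [ 0.3 -0.6  0.1] q [-12.  -9. 110.   0.  79.  66.]
```

View pics/side2.png

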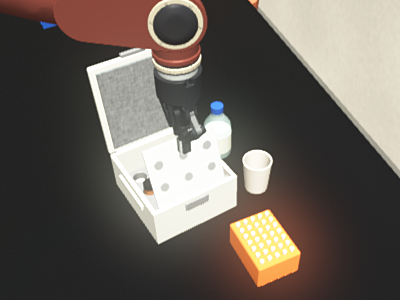

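```bash
python3 -m pendant '[{"grip":0,"xyz":[0,-10,4],"spin":0},{"grip":0,"xyz":[0,-10,4],"spin":0},{"grip":0,"xyz":[0,-8.5,6],"spin":0},{"grip":0,"xyz":[0,-8.5,6],"spin":0},{"grip":0,"xyz":[0,-7,8],"spin":0},{"grip":0,"xyz":[0,-7,8],"spin":0},{"grip":0,"xyz":[0,-5.5,9],"spin":0},{"grip":0,"xyz":[0,-5.5,9],"spin":0},{"grip":0,"xyz":[0,0,0],"spin":0},{"grip":0,"xyz":[0,0,0],"spin":0}]'; python3 -c "
from h import *;st()"
python3 -m pendant '[{"grip":0,"xyz":[0,-3.5,10],"spin":0},{"grip":0,"xyz":[0,-3.5,10],"spin":0},{"grip":0,"xyz":[0,-1.5,9],"spin":0},{"grip":0,"xyz":[0,-1.5,8],"spin":0},{"grip":0,"xyz":[0,0,0],"spin":0},{"grip":0,"xyz":[0,0,0],"spin":0}]'; python3 - <<'E'
from h import *;import cv2
st()
b=cv2.cvtColor(read_camera('scene'),cv2.COLOR_RGB2BGR)[115:355,200:520]
cv2.imwrite('pics/scene3.png',cv2.resize(b,None,fx=2,fy=2))
E
```

```text
time: 3.62
position: [506.4, 28.2, 119.9]
eef_rot: [[0.978, 0.209, -0.003], [0.209, -0.978, 0.0], [-0.003, -0.001, -1.0]]
contact_force: [-0.3, -0.2, -0.5]
grip_width: -0.003
gripper_force: 0.0
t 3.6167 box [ -1.4   1.1 119.9] yawerr -0.2 F [-0.3 -0.2 -0.5] q [ -5.  -7. 114.  -0.  73.  73.]
time: 4.12
position: [504.3, 37.7, 83.1]
eef_rot: [[0.978, 0.209, -0.003], [0.209, -0.978, 0.0], [-0.002, -0.001, -1.0]]
contact_force: [0.1, -0.2, -0.0]
grip_width: -0.001
gripper_force: 0.0
t 4.1167 box [-1.4 10.9 83.1] yawerr -0.23 F [ 0.1 -0.2 -0. ] q [ -4.  -5. 116.  -0.  69.  74.]
```

View pics/scene3.png

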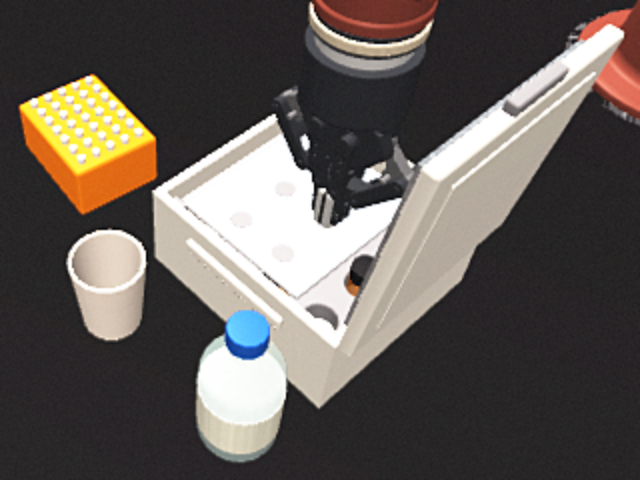

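The flap (white plate, fingertips on it near (322,220)) is nearly flat. Next I press it to its stop.

```bash
for i in 1 2; do python3 -m pendant '[{"grip":0,"xyz":[0,0,1.5],"spin":0},{"grip":0,"xyz":[0,0,1],"spin":0},{"grip":0,"xyz":[0,0,0],"spin":0}]' | grep -E "posi|contact_f"; done
```

```text
position: [505.3, 37.6, 81.9]
contact_force: [0.7, -0.0, 0.3]
position: [505.7, 37.6, 80.9]
contact_force: [-3.8, 0.4, 8.2]
```

```bash
python3 -m pendant '[{"grip":0,"xyz":[0,0,1],"spin":0},{"grip":0,"xyz":[0,0,1],"spin":0},{"grip":0,"xyz":[0,0,0],"spin":0},{"grip":0,"xyz":[0,0,0],"spin":0}]' | grep -E "posi|contact_f"
python3 -m pendant '[{"grip":0,"xyz":[0,0,-10],"spin":0},{"grip":0,"xyz":[0,0,-40],"spin":0},{"grip":0,"xyz":[0,0,-40],"spin":0},{"grip":0,"xyz":[0,0,-40],"spin":0},{"grip":0,"xyz":[0,0,-40],"spin":0},{"grip":0,"xyz":[0,0,-40],"spin":0},{"grip":0,"xyz":[0,0,-40],"spin":0},{"grip":0,"xyz":[0,0,0],"spin":0},{"grip":0,"xyz":[0,0,0],"spin":0}]' >/dev/null; python3 - <<'E'
from h import *;import cv2
st()
b=cv2.cvtColor(read_camera('scene'),cv2.COLOR_RGB2BGR)[75:355,180:520]
cv2.imwrite('pics/scene4.png',cv2.resize(b,None,fx=2,fy=2))
E
```

```text
position: [505.8, 37.6, 80.7]
contact_force: [-9.8, 0.8, 18.0]
t 5.75 box [  0.8  10.3 331.4] yawerr -0.23 F [ 0.3 -0.6 -0.8] q [ -4. -16. 101.   0.  94.  74.]
```

View pics/scene4.png

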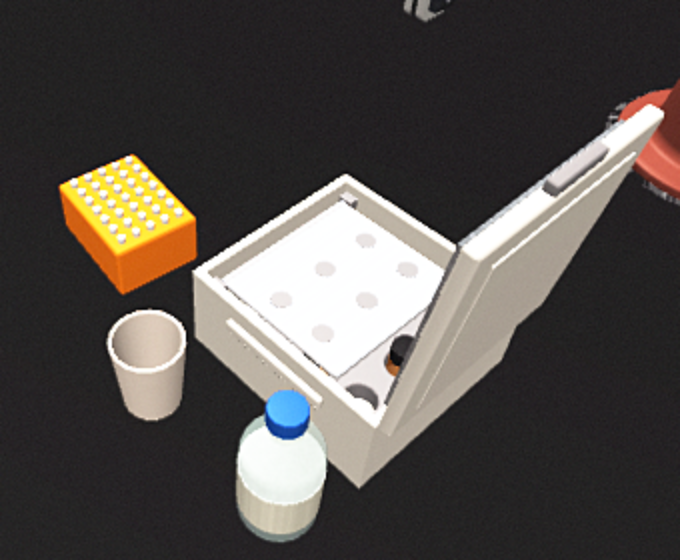

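```bash
python3 -m pendant '[{"grip":0,"xyz":[0,-31,0],"spin":0},{"grip":0,"xyz":[0,-31,0],"spin":0},{"grip":0,"xyz":[0,-31,0],"spin":0},{"grip":0,"xyz":[0,-31,0],"spin":0},{"grip":0,"xyz":[0,-31,0],"spin":0},{"grip":0,"xyz":[0,0,0],"spin":0},{"grip":0,"xyz":[0,0,34],"spin":0},{"grip":0,"xyz":[0,0,34],"spin":0},{"grip":0,"xyz":[0,0,0],"spin":0},{"grip":0,"xyz":[0,0,0],"spin":0}]'>/dev/null; python3 -c "
from h import *;st()"
```

```text
t 6.6333 box [ -2.  165.3 255.4] yawerr -0.25 F [-0.9  0.3  0.9] q [ 13. -14. 106.  -0.  88.  91.]
```

```bash
python3 -m pendant '[{"grip":0,"xyz":[0,10,-6],"spin":0},{"grip":0,"xyz":[0,10,0],"spin":0},{"grip":0,"xyz":[0,10,0],"spin":0},{"grip":0,"xyz":[0,8,0],"spin":0},{"grip":0,"xyz":[0,8,0],"spin":0},{"grip":0,"xyz":[0,8,0],"spin":0},{"grip":0,"xyz":[0,8,0],"spin":0},{"grip":0,"xyz":[0,8,0],"spin":0},{"grip":0,"xyz":[0,8,1],"spin":0},{"grip":0,"xyz":[0,8,2],"spin":0},{"grip":0,"xyz":[0,8,2],"spin":0},{"grip":0,"xyz":[0,8,2],"spin":0},{"grip":0,"xyz":[0,0,0],"spin":0},{"grip":0,"xyz":[0,0,0],"spin":0}]'|grep -E "contact_f"; python3 - <<'E'
from h import *;import cv2
st()
b=cv2.cvtColor(read_camera('side'),cv2.COLOR_RGB2BGR)[20:300,60:400]
cv2.imwrite('pics/side5.png',cv2.resize(b,None,fx=2,fy=2))
E
```

```text
contact_force: [0.2, 0.3, -0.4]
t 7.8 box [ -0.7  63.  257.6] yawerr -0.29 F [ 0.2  0.3 -0.4] q [  2. -15. 107.  -0.  88.  80.]
```

View pics/side5.png

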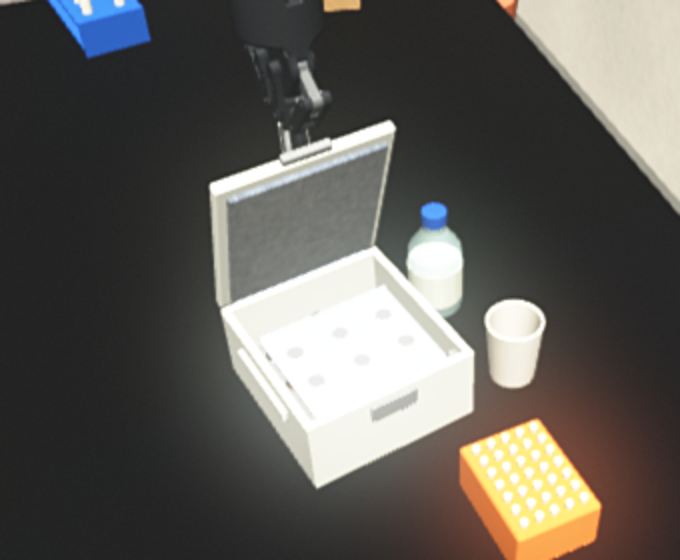

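The lid has come forward past upright, with the fingertips behind its free edge near (297,140), and the bystanders are unmoved. I continue along the arc.

```bash
python3 -m pendant '[{"grip":0,"xyz":[0,9.5,3.5],"spin":0},{"grip":0,"xyz":[0,9.5,3.5],"spin":0},{"grip":0,"xyz":[0,9.5,3.5],"spin":0},{"grip":0,"xyz":[0,9.5,4],"spin":0},{"grip":0,"xyz":[0,9.5,6],"spin":0},{"grip":0,"xyz":[0,9.5,6.5],"spin":0},{"grip":0,"xyz":[0,9,6.5],"spin":0},{"grip":0,"xyz":[0,8,8],"spin":0},{"grip":0,"xyz":[0,8,8],"spin":0},{"grip":0,"xyz":[0,7.5,8.5],"spin":0},{"grip":0,"xyz":[0,6,9.5],"spin":0},{"grip":0,"xyz":[0,6,9.5],"spin":0},{"grip":0,"xyz":[0,6,10],"spin":0},{"grip":0,"xyz":[0,0,0],"spin":0},{"grip":0,"xyz":[0,0,0],"spin":0}]'|grep -E "contact_f"; python3 -c "
from h import *;st()"
python3 -m pendant '[{"grip":0,"xyz":[0,4,10.5],"spin":0},{"grip":0,"xyz":[0,4,10.5],"spin":0},{"grip":0,"xyz":[0,4,10.5],"spin":0},{"grip":0,"xyz":[0,2,10],"spin":0},{"grip":0,"xyz":[0,2,10],"spin":0},{"grip":0,"xyz":[0,2,9],"spin":0},{"grip":0,"xyz":[0,0,0],"spin":0},{"grip":0,"xyz":[0,0,0],"spin":0}]'|grep -E "contact_f"; python3 -c "
from h import *;st()"
```

```text
contact_force: [0.1, 0.3, -0.5]
t 9.1 box [ -1.6 -43.7 169.7] yawerr -0.26 F [ 0.1  0.3 -0.5] q [-10.  -9. 111.   0.  78.  68.]
contact_force: [0.2, 0.3, 0.7]
t 9.7667 box [ -1.6 -61.6 109.5] yawerr -0.24 F [0.2 0.3 0.7] q [-12.  -4. 113.  -0.  72.  66.]
```

```bash
for i in 1 2 3 4; do python3 -m pendant '[{"grip":0,"xyz":[0,0,1.5],"spin":0},{"grip":0,"xyz":[0,0,1],"spin":0},{"grip":0,"xyz":[0,0,0],"spin":0}]' | grep -E "posi|contact_f"; done
```

```text
position: [520.5, -33.2, 108.5]
contact_force: [0.6, 0.4, 0.0]
position: [520.6, -33.3, 106.0]
contact_force: [-0.5, 0.3, -0.1]
position: [520.8, -33.3, 105.4]
contact_force: [-5.6, -0.3, 10.9]
position: [520.9, -33.3, 105.3]
contact_force: [-12.7, 2.3, 24.2]
```

Contact is firm at 105.4 mm, which is the height I expected for the shut lid. I retreat upwards and check.

```bash
python3 -m pendant '[{"grip":0,"xyz":[0,0,0],"spin":0},{"grip":0,"xyz":[0,0,0],"spin":0},{"grip":0,"xyz":[0,0,-10],"spin":0},{"grip":0,"xyz":[0,0,-30],"spin":0},{"grip":0,"xyz":[0,0,-40],"spin":0},{"grip":0,"xyz":[0,0,-40],"spin":0},{"grip":0,"xyz":[0,0,-40],"spin":0},{"grip":0,"xyz":[0,0,-30],"spin":0},{"grip":0,"xyz":[0,0,0],"spin":0},{"grip":0,"xyz":[0,0,0],"spin":0},{"grip":0,"xyz":[0,0,0],"spin":0}]'>/dev/null; python3 - <<'E'
from h import *;import cv2
st()
b=cv2.cvtColor(read_camera('scene'),cv2.COLOR_RGB2BGR)[75:355,180:520]
cv2.imwrite('pics/scene6.png',cv2.resize(b,None,fx=2,fy=2))
E
```

```text
t 11.6833 box [ -1.2 -61.7 289.7] yawerr -0.23 F [-0.4 -0.2 -0.4] q [-12. -13. 102.   0.  90.  66.]
```

View pics/scene6.png

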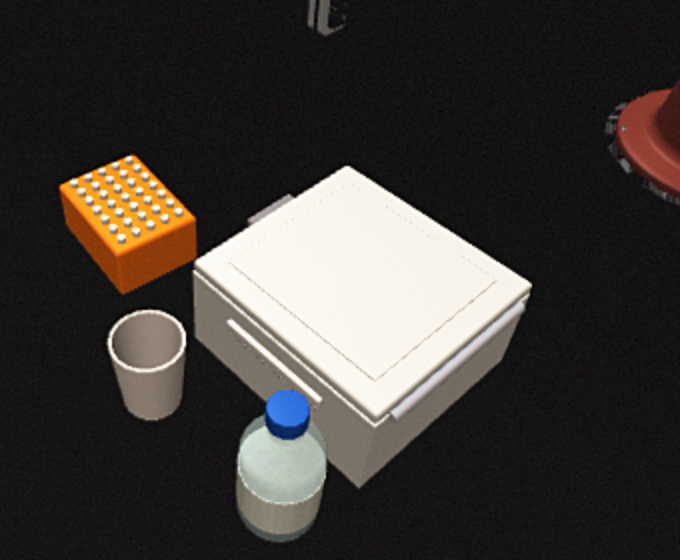

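The lid lies flush on the rim from (195,270) to (530,290). The tip box, beaker and bottle are in the same pixels as before, and the gripper is well above, at (325,15).

```bash
python3 -c "
from cell import *
print(hand_in())"
```

```text
the job is handed in; nothing more can be done
None
```

I folded the flap down to its stop, then shut the lid over it. The tip box, beaker and bottle look unmoved in the last picture, the arm is clear above the box, and the job was handed in at about 12 s; no verdict came back, and the vials can't be seen under the closed lid.

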